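# Draw the red front panel from the leaning stack

### The arm

A 6-joint arm with a two-finger parallel gripper is mounted at the origin on a cart in front of the work surface, level with it; the furniture and walls round the work are solid. World frame = base frame: x ahead of the robot, y to its left, z up, the work surface at z = 0. Lengths are in mm, angles in rad, forces in N, time in s.
With the tool pointing down it reaches from about 350 to 975 mm from the base axis. Payload 7.1 kg.
Tool frame: the origin (TCP) lies midway between the tips of the shut fingers; the grasp point (between the pads) lies 19 mm behind it (ctrl.grasp_offset is the distance from the TCP to the grasp point, in mm); z points along the fingers, y is the line along which they close (so a half turn about z gives the same grasp; the last joint's range is limited). The gripper opens to 88 mm and grips with 3 to 60 N. Pads are 20 mm wide; open, the fingers measure 115 mm over their backs; the gripper's body (75 mm by 178 mm) begins 61 mm behind the grasp point.
Start: joints at [1.285, 0.423, 1.63, -0, 1.089, -0.019], TCP at [164.747, 602.879, 222.675] pointing down, gripper open.
Joint ranges: [-3, 3], [-0.9, 2.11], [0.09, 2.58], [-1.31, 4.45], [0.11, 2.69], [-2.54, 2.54]. Speed limits (rad/s): [2.39, 2.39, 3.01, 3.14, 3.14, 3.14].

### API

Orientations are given as a rotation vector (axis times angle).
In Python, from workcell import ctrl gives the robot as it stands. The module is installed in compiled form; this text tells all that it offers.
- The arm moves only by the tool servo_tool, never from a script. Its argument "rows" is a list of rows, each a list of 7 numbers: the turn, a rotation vector about the tool's x, y, z as a fraction of full scale, then the shift along the tool's x, y, z as a fraction of full scale, then the finger opening in mm, from 0 to 87.8. A call has 1 to 10 rows; each row is the pose to reach, as a shift and turn from the pose commanded when the call began, along the tool's axes at that moment; what a row does not reach only later rows make up. Full scale, the value 1, is 20 cm for a shift and 1.5 rad for a turn. A row lasts 1/8 s, in which the tool goes at most 62.5 mm and 10.7 degrees, less where a joint would pass 70% of its speed; a pose out of reach is approached as far as the arm can. A call with a number of a shift or a turn outside -1 to 1 is refused whole. A call with a gripper value outside its range is refused whole. The fingers move at their own pace and stop on an object; the grip force is fixed at half the most. Time passes only in rows, so rows that repeat a pose let the fingers close. It gives the time, the measured TCP pose, the force, the opening and the grip force at its end, in the units of the state.
- ctrl.get_obs(): the state, without advancing time (a new reading comes with each control period).
- ctrl.get_image(name): name is "side" or "top"; returns (picture, depth): 384x512x3 uint8, red, green, blue; 384x512 float32, mm along the optical axis (not along the pixel's ray), 0 where there is no reading.
- ctrl.camera_info(name): a dict with "intrinsics" (3x3 intrinsics, pixels), "R" (3x3) and "t" (3): a world point X has camera coordinates R X + t. Camera axes: x right, y down, z forward; pixel columns grow to the right and rows downward; lengths in mm; the calibration is good to about 2 mm. A picture is of the moment at which its call begins. camera_info takes no time and is no camera call.
- ctrl.close_job(): hands the job in; it is judged then, once.
The state is a dict: "t": time; "qpos": joint angles; "qvel": joint speeds; "joint_torque": joint torques, N m; "ee_pos": TCP position; "orientation": TCP orientation; "ft_force": force on the tool from outside, world axes, zero at the start; "moment": the same for the moment, N m; "width": finger opening in mm; "grasp_force": force on a finger pad.
Only numpy, scipy, OpenCV 4.12 (cv2) and the standard library are available. Lean on these libraries where they do the work, as an engineer would, in place of code of your own. Each camera call takes 0.05 s, during which the arm holds its last target. There are 200 camera calls.

### The job

Three equipment front panels lean one against another on the grey rest. Draw the red one up and out along its own slope by its grip tab, clear of the tabs of the other two before you carry it away, so that those stay leaning where they are, and stand it in the middle of the empty green rest: foot between lip and wall, leaning back against the wall, sockets and vents facing forward.

Things in the scene. Friction and masses are not known exactly. Their poses are not given: they have to be found in the camera images.
- red_grip (a point): Grip point on the black tab (8 thick, 28 wide, standing 46 mm up from the middle of the red panel's top edge), 26 mm above that edge, 136 mm above the lower edge. Axes: z up along the panel, y along its width, x its normal, to its back (the wall). The panels touch face to face in any order; their tabs are 65 mm apart across the width, so each is free in front and behind.
- red_foot (a point): Middle of the lower edge of the red panel, 136 mm below red_grip along the panel, same axes. The panel is a rigid folded sheet 10 thick, 190 wide, 110 high (without tab), about 0.4 kg; it stands on its long lower edge and leans back 0.20 rad (11.5 degrees) towards the wall. Its front shows sockets and vents. Each tab bears a small patch of its panel's colour.
- white_grip (a point): Grip point on the tab of the white panel; panel and tab as the red one's but white, the tab 65 mm from the middle of its width towards +y. Axes as for red_grip. It must stay leaning in the stack.
- black_grip (a point): Grip point on the tab of the dark steel-coloured (black) panel; panel and tab as the red one's but dark steel-coloured (black), the tab 65 mm from the middle of its width towards -y. Axes as for red_grip. It must stay leaning in the stack.
- empty_rest: Empty green rest, fixed: base plate 120 x 215, 10 thick; front lip 12 mm above the plate, its inner face at x = -20 mm; wall 205 wide that meets the plate at x = +16 mm, leans back 0.20 rad and ends 93 mm above the bench. The foot goes between, on the plate at z = 10 mm. Origin on the bench at the middle (y = 0); z up, x from lip to wall, y along the wall.

How it is judged:
By the outcome, as a careful person would: the job done as asked, in the order asked, and still so for the second after the job is handed in, with the robot touching nothing.
It also fails if it takes over 45 s, if anything falls off the work surface, if the arm or the gripper's body presses on something with over 40 N, if the wrist force passes 120 N, or if a joint passes its speed limit or range.

## Working session

There is one attempt and no reset: what is moved stays moved. The work goes in short steps, Python scripts to look and compute and a tool call to move; the robot and the scene stay as the last step left them, time stands still between calls to the robot, and variables do not carry over. Pictures are saved under pics/ and viewed, at most 10 in all, crops included, and the job is handed in when it is done.

Besides the shell and the picture viewer there is one more tool, called after ">>>" by a JSON object that holds its "name" and its "arguments", one argument or row to a line. servo_tool: Moves the arm, as the interface text tells. Its arguments: {"type":"object","properties":{"rows":{"type":"array","items":{"type":"array","items":{"type":"number"}}}},"required":["rows"]}

```bash
mkdir -p pics; cat > h.py <<'E'
import numpy as np, cv2
from workcell import ctrl
def shot(n):
    im,d=ctrl.get_image(n); c=ctrl.camera_info(n); K,R,t=[np.array(c[k],float) for k in("intrinsics","R","t")]
    v,u=np.mgrid[:384,:512]; ray=np.stack([(u-K[0,2])/K[0,0],(v-K[1,2])/K[1,1],np.ones(u.shape)],-1)
    P=(ray*d[...,None]-t.ravel())@R; P[d==0]=np.nan
    return im,d,P
E
python3 - <<'E'
from h import *
for n in("top","side"):
    im,d,P=shot(n); np.savez(f"{n}0.npz",im=im,P=P); cv2.imwrite(f"pics/{n}0.png",im[...,::-1])
    c=ctrl.camera_info(n); print(n,-np.array(c["R"]).T@np.ravel(c["t"]),np.array(c["R"])[2])
print(ctrl.get_obs())
a=[cv2.imread(f"pics/{n}0.png") for n in("top","side")]
E
```

```text
top [373.32056523 -12.56257457 992.4603672 ] [ 0.14506327  0.02156725 -0.98918729]
side [ 161.12355145 -925.20100841  631.83629303] [ 0.33080603  0.8295467  -0.44991071]
{'t': 0.1, 'qpos': array([ 1.28497478e+00,  4.23772964e-01,  1.63061319e+00, -4.14267023e-05,
        1.08860778e+00, -1.89975509e-02]), 'qvel': array([-2.06601666e-04, -1.44460029e-03, -7.41076155e-05, -1.20085396e-04,
        5.73427243e-04, -2.79319660e-05]), 'joint_torque': array([ 2.21916603e-04, -5.45611739e+01, -2.74322033e+01,  6.44576107e-02,
        1.87659130e-02, -6.42534405e-05]), 'ee_pos': array([164.63416259, 602.39828719, 221.97425318]), 'orientation': array([-4.17830420e-01, -3.11350422e+00,  2.18424298e-03]), 'ft_force': array([-0.51383149, -0.28694825, -0.35543132]), 'moment': array([ 0.01398113,  0.05726171, -0.00054793]), 'grasp_force': 0.0, 'width': 87.96133712306778}
```

View pics/top0.png

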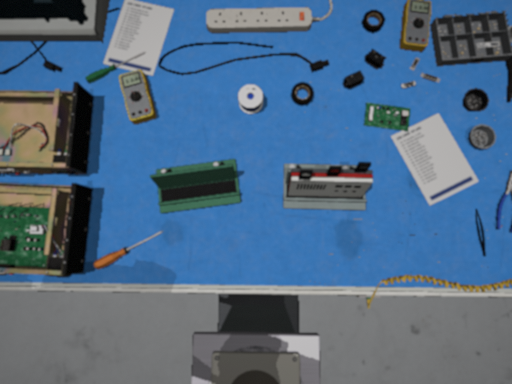

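View pics/side0.png

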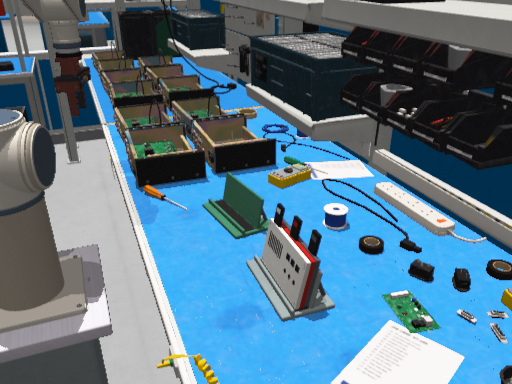

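The top view shows the green rest around (198,187) and the grey rest with the stack around (327,187). The walls are on the far (+x) side. In the side view the tabs are at (280,215), (297,230) and (314,243).

```bash
python3 - <<'E'
from h import *
t=np.load("top0.npz");s=np.load("side0.npz")
a=cv2.resize(t["im"][150:220,140:385],(784,224),interpolation=cv2.INTER_CUBIC)
b=cv2.resize(s["im"][165:325,195:345],(338,360),interpolation=cv2.INTER_CUBIC)
o=np.zeros((590,790,3),np.uint8);o[:224,:784]=a;o[228:588,:338]=b
c=cv2.resize(s["im"][198:262,265:335],(390,356),interpolation=cv2.INTER_CUBIC);o[228:584,345:735]=c
cv2.imwrite("pics/crop0.png",o[...,::-1])
def rect(P,m):
    q=P[m];r=cv2.minAreaRect(q[:,:2].astype(np.float32));return len(q),r
for n,d in(("top",t),("side",s)):
    im,P=d["im"],d["P"];h=cv2.cvtColor(im,cv2.COLOR_RGB2HSV);z=P[...,2]
    box=(P[...,0]>300)&(P[...,0]<750)&(abs(P[...,1])<350)
    g=(h[...,0]>55)&(h[...,0]<88)&(h[...,1]>80)
    g&=box&(P[...,1]>0)&(P[...,0]<620);print(n,"green",rect(P,g),"z",np.nanpercentile(z[g],[2,50,98]))
    k=box&(z>4)&~g&(P[...,1]<20)&(P[...,0]<640)
    for lo,hi in((4,16),(16,30),(30,60),(60,90),(90,115),(126,170)):
        m=k&(z>lo)&(z<hi)
        if m.sum()>5: print(lo,hi,rect(P,m))
    red=box&((h[...,0]<8)|(h[...,0]>172))&(h[...,1]>140)&(z>20)&(P[...,1]<50);v,u=np.nonzero(red);print("red",red.sum(),P[red].mean(0) if red.any() else 0, P[red].min(0),P[red].max(0))
    m=k&(z>126);nl,L,st,_=cv2.connectedComponentsWithStats(m.astype(np.uint8))
    for i in range(1,nl):
        q=P[L==i]; 
        if len(q)>4: print("tab",st[i],np.median(q,0).round(1),q.min(0).round(1),q.max(0).round(1))
E
```

```text
top green (2440, ((523.724609375, 157.1643524169922), (115.83985137939453, 210.20437622070312), 8.196468353271484)) z [ 7.06345056 21.3346588  94.21542071]
4 16 (1508, ((469.9007568359375, -165.26080322265625), (338.9996032714844, 368.96636962890625), 0.382319837808609))
16 30 (426, ((528.676025390625, -174.49740600585938), (213.7351531982422, 91.07161712646484), 89.02875518798828))
30 60 (342, ((534.7632446289062, -170.58444213867188), (196.9488983154297, 71.87870788574219), 87.9009017944336))
60 90 (363, ((511.3233642578125, -166.69273376464844), (198.5347900390625, 43.278507232666016), 77.64022827148438))
90 115 (341, ((531.3792114257812, -170.482177734375), (196.6049041748047, 38.842525482177734), 88.68226623535156))
126 170 (379, ((539.427001953125, -173.8625030517578), (19.27933692932129, 159.85545349121094), 7.650464057922363))
red 235 [ 535.7590715  -182.49382946  125.70674129] [ 527.9125656  -267.28207999  112.88472053] [541.24314699 -80.36775251 164.12394363]
tab [354 162  17  11 136] [ 547.4 -237.6  154.1] [ 540.  -253.2  126.5] [ 556.5 -225.   166.3]
tab [326 166  16  10 
[... 743 characters left out ...]
2266, 203.4447784423828), 10.021139144897461))
90 115 (668, ((519.828857421875, -183.43716430664062), (37.88405227661133, 197.84129333496094), 9.168256759643555))
126 170 (544, ((543.4290771484375, -177.6753387451172), (20.70545196533203, 162.45310974121094), 7.55164909362793))
red 372 [ 531.89862667 -232.2963268    98.77971673] [ 511.15985529 -274.04512154   20.36383195] [ 543.34768984 -108.89221986  157.53535031]
tab [274 203  11  21 155] [ 532.1 -119.   147.4] [ 526.  -128.   126.3] [541.5 -96.8 165.7]
tab [290 215  13  23 179] [ 541.  -183.1  146.9] [ 533.4 -193.4  126.1] [ 552.  -163.3  165.6]
tab [309 229  13  25 210] [ 550.5 -247.6  147.7] [ 543.5 -258.   126. ] [ 559.1 -228.5  165.6]
```

View pics/crop0.png

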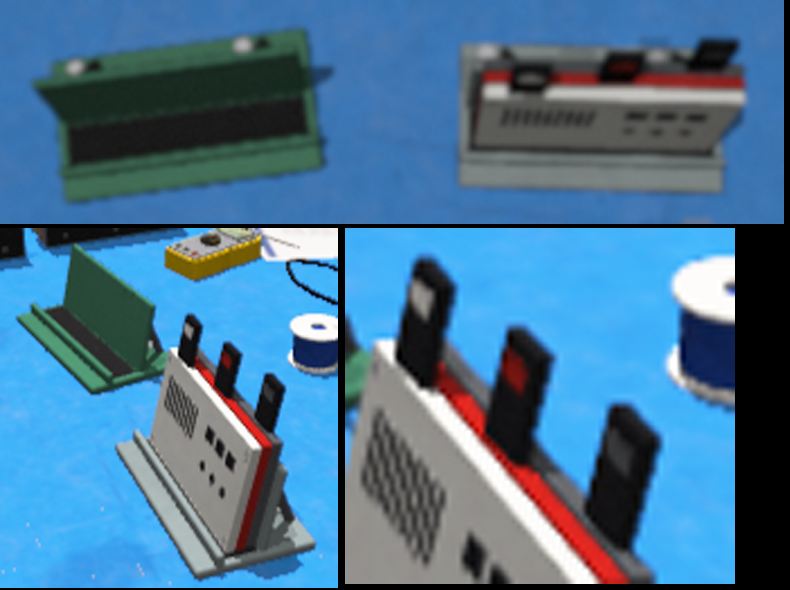

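Order from front: white, red (middle), black. In the crop, the red panel's tab carries a red patch at (620,68), and the white and black tabs are at (530,78) and (715,52). Next I measure both rests and the red tab precisely.

```bash
cat >> h.py <<'E'
def axes(yaw): c,s=np.cos(yaw),np.sin(yaw); return np.array([c,s]),np.array([-s,c])
def plane(q):   # fit x' = a + b*y + c*z robustly
    for _ in range(4):
        A=np.c_[np.ones(len(q)),q[:,1:]];k=np.linalg.lstsq(A,q[:,0],rcond=None)[0];r=abs(q[:,0]-A@k);q=q[r<max(1.5,2*np.median(r))]
    return k,len(q),np.std(q[:,0]-np.c_[np.ones(len(q)),q[:,1:]]@k)
E
python3 - <<'E'
from h import *
for n in("top","side"):
    d=np.load(n+"0.npz");im,P=d["im"],d["P"];h=cv2.cvtColor(im,cv2.COLOR_RGB2HSV);z=P[...,2];X,Y=P[...,0],P[...,1]
    print("==",n,"bench z",np.nanmedian(z[(X>380)&(X<440)&(abs(Y)<150)]))
    g=(h[...,0]>55)&(h[...,0]<88)&(h[...,1]>80)&(X>420)&(X<640)&(Y>20)&(Y<300)
    k,N,sd=plane(P[g&(z>38)&(z<85)&(X>500)]);yaw=-np.arctan(k[1]);print("green wall",k,N,sd,"yaw",yaw)
    ex,ey=axes(yaw); q=P[(X>420)&(X<640)&(Y>20)&(Y<300)];xr=q[:,:2]@ex;yr=q[:,:2]@ey
    w=(q[:,2]>40)&(q[:,2]<90);print("wall y",np.percentile(yr[w],[0,1,99,100]),"x at z10:", (k[0]+k[2]*10)*np.cos(yaw))
    w=(q[:,2]>6)&(q[:,2]<30);print("plate y",np.percentile(yr[w],[0,1,99,100]),"x",np.percentile(xr[w],[0,1,99,100]))
    w=(q[:,2]>17)&(q[:,2]<26)&(xr<(k[0]+k[2]*20)*np.cos(yaw)-15);print("lip x",np.percentile(xr[w],[1,50,99]),"y",np.percentile(yr[w],[1,99]),w.sum())
    # white front face & red tab front
    wf=(h[...,1]<60)&(h[...,2]>120)&(z>45)&(z<110)&(X>460)&(X<580)&(Y<-70)&(Y>-290)
    k,N,sd=plane(P[wf]);print("white face",k,N,sd,"yaw",-np.arctan(k[1]))
    yaw=-np.arctan(k[1]);ex,ey=axes(yaw)
    for nm,(a,b) in dict(w=(-135,-90),r=(-200,-155),b=(-265,-220)).items():
        m=(z>127)&(z<170)&(X>500)&(X<580)&(Y>a)&(Y<b);q=P[m];u=np.array([ex[0]*np.cos(.2),ex[1]*np.cos(.2),-np.sin(.2)]);s=np.r_[ex*np.sin(.2),np.cos(.2)]
        print(nm,"normal",np.percentile(q@u,[1,10,50,90,99]).round(1),"y",np.percentile(q[:,:2]@ey,[1,99]).round(1),"along",np.percentile(q@s,[99,100]).round(1))
E
```

```text
== top bench z 0.5657514770035117
green wall [ 5.48111698e+02 -1.44250633e-01  2.06172815e-01] 559 0.6059076305188292 yaw 0.14326240754013445
wall y [-19.71971292 -18.26395631 181.90215184 185.15431737] x at z10: 544.5371644252434
plate y [-57.50131155 -23.14025355 187.51363288 225.78437556] x [445.33928762 480.97418614 598.92597105 613.531993  ]
lip x [500.22486044 504.13211268 508.30284478] y [-22.34027752 185.71614065] 250
white face [0. 0. 0.] 0 nan yaw -0.0
w normal [486.6 487.  488.  493.1 494.3] y [-122.   -95.3] along [267.6 267.8]
r normal [495.4 495.9 497.  501.7 503.6] y [-187.6 -160.5] along [270.6 271.1]
b normal [504.6 504.9 505.9 510.9 513.4] y [-252.4 -225.4] along [271.7 273.3]
== side bench z 0.9356962720802372
green wall [ 5.51814329e+02 -1.42383682e-01  2.09220375e-01] 471 0.795919508631547 yaw 0.14143303230371354
wall y [-24.569007   -22.48902921 178.67481365 183.62465879] x at z10: 548.3757814659442
plate y [-32.60181493 -27.40936027 180.6574487  185.78741036] x [482.77063715 484.31114751 593.75610043 601.58213232]
lip x [503.50787483 506.26414123 512.90956158] y [-26.69741032 180.53039767] 146
white face [5.01111844e+02 1.68045290e-02 2.10828527e-01] 833 0.6521921850750488 yaw -0.016802947477375135
w normal [491.4 492.3 493.6 498.  500.3] y [-118.3  -89.6] along [269.2 269.6]
r normal [501.4 502.2 503.6 507.6 510.7] y [-183.7 -155.8] along [270.7 271.6]
b normal [511.4 512.3 513.6 517.6 520. ] y [-248.5 -219.8] along [273.1 273.3]
  return _methods._mean(a, axis=axis, dtype=dtype,
  ret = ret.dtype.type(ret / rcount)
  ret = _var(a, axis=axis, dtype=dtype, out=out, ddof=ddof,
  arrmean = um.true_divide(arrmean, div, out=arrmean,
  ret = ret.dtype.type(ret / rcount)
```

```bash
cat >> h.py <<'E'
from scipy.spatial.transform import Rotation as Ro
def Rt(yaw,tilt=.2):
    ex=np.r_[axes(yaw)[0],0];z=-(ex*np.sin(tilt)+np.array([0,0,np.cos(tilt)]));y=ex*np.cos(tilt)-np.array([0,0,np.sin(tilt)])
    return np.c_[np.cross(y,z),y,z]
def plan(grip,yaw,tilt=.2):
    o=ctrl.get_obs();R0=Ro.from_rotvec(o["orientation"]).as_matrix();R1=Rt(yaw,tilt)
    p=np.array(grip)+19*R1[:,2]
    print("t %.2f"%o["t"],"rot",(Ro.from_matrix(R0.T@R1).as_rotvec()/1.5).round(4),"shift",(R0.T@(p-o["ee_pos"])/200).round(4),"F",o["ft_force"].round(1),"w %.1f"%o["width"])
E
python3 -c "
from h import *
plan((450,200,360),-.017);plan((541.2,-176.4,220),-.017)"
```

```text
t 0.10 rot [0.1125 0.0887 0.8775] shift [-1.8885 -1.5701 -0.5948] F [-0.5 -0.3 -0.4] w 88.0
t 0.10 rot [0.1125 0.0887 0.8775] shift [-2.8246 -3.2643  0.1076] F [-0.5 -0.3 -0.4] w 88.0
```

>>> {"name": "servo_tool", "arguments": {
  "rows": [
    [0,0,0.1,-0.2,-0.15,-0.3,60],
    [0,0,0.2,-0.4,-0.3,-0.5,50],
    [0,0,0.3,-0.6,-0.5,-0.6,40],
    [0,0,0.4,-0.8,-0.65,-0.6,40],
    [0,0,0.45,-0.95,-0.8,-0.6,40],
    [0,0,0.45,-0.95,-0.8,-0.6,40]
  ]
}}

```text
t: 0.85
ee_pos: [306.8, 396.2, 342.7]
orientation: [1.431, 2.797, -0.001]
ft_force: [-0.2, -0.4, -0.0]
width: 40.4
grasp_force: 0.0
```

```bash
python3 -c "
from h import *
plan((450,200,360),-.017);plan((541.2,-176.4,220),-.017)"
```

```text
t 0.85 rot [0.1287 0.0431 0.4265] shift [-1.2033 -0.0086  0.0072] F [-0.2 -0.4 -0. ] w 40.4
t 0.85 rot [0.1287 0.0431 0.4265] shift [-2.9961 -0.7399  0.708 ] F [-0.2 -0.4 -0. ] w 40.4
```

>>> {"name": "servo_tool", "arguments": {
  "rows": [
    [0.03,0.01,0.1,-0.25,-0.05,0,40],
    [0.06,0.02,0.2,-0.5,-0.1,0,40],
    [0.09,0.03,0.3,-0.75,-0.15,0,40],
    [0.129,0.043,0.4265,-1,-0.2,0,40],
    [0.129,0.043,0.4265,-1,-0.2,0,40],
    [0.129,0.043,0.4265,-1,-0.2,0,40]
  ]
}}

```text
t: 1.6
ee_pos: [391.0, 213.9, 342.4]
orientation: [-2.127, -2.103, 0.211]
ft_force: [-0.0, 0.5, 0.2]
width: 40.3
grasp_force: 0.0
```

```bash
python3 -c "
from h import *
plan((450,200,360),-.017);plan((541.2,-176.4,220),-.017)"
```

```text
t 1.60 rot [-0.0006  0.0004  0.0037] shift [-0.0662  0.2722 -0.0505] F [-0.   0.5  0.2] w 40.3
t 1.60 rot [-0.0006  0.0004  0.0037] shift [-1.9432  0.8796  0.5391] F [-0.   0.5  0.2] w 40.3
```

>>> {"name": "servo_tool", "arguments": {
  "rows": [
    [0,0,0.0037,-0.25,0.11,0,40],
    [0,0,0.0037,-0.5,0.24,0,40],
    [0,0,0.0037,-0.75,0.36,0,40],
    [0,0,0.0037,-1,0.48,0,40],
    [0,0,0.0037,-1,0.48,0,40]
  ]
}}

```text
t: 2.22
ee_pos: [483.5, 11.5, 323.0]
orientation: [-2.135, -2.096, 0.212]
ft_force: [1.3, 0.7, -0.1]
width: 39.7
grasp_force: 0.0
```

```bash
python3 -c "
from h import *
plan((556,-176.4,218.5),-.017)"
```

```text
t 2.23 rot [-0.0004  0.0006 -0.0008] shift [-0.9321  0.4761  0.5323] F [ 1.3  0.7 -0.1] w 39.7
```

>>> {"name": "servo_tool", "arguments": {
  "rows": [
    [0,0,0,-0.25,0.12,0,40],
    [0,0,0,-0.5,0.25,0,40],
    [0,0,0,-0.75,0.37,0.1,40],
    [0,0,0,-0.932,0.476,0.25,40],
    [0,0,0,-0.932,0.476,0.4,40],
    [0,0,0,-0.932,0.476,0.5323,40],
    [0,0,0,-0.932,0.476,0.5323,40],
    [0,0,0,-0.932,0.476,0.5323,40]
  ]
}}

```text
t: 3.22
ee_pos: [552.4, -174.3, 201.5]
orientation: [-2.133, -2.1, 0.211]
ft_force: [-0.2, -1.2, -0.7]
width: 40.0
grasp_force: 0.0
```

```bash
python3 - <<'E'
from h import *
plan((541.2,-176.4,145),-.017)
o=[]
for n,(v,u) in dict(top=(110,290),side=(130,220)).items():
    im,d,P=shot(n);np.savez(f"{n}1.npz",im=im,P=P);o.append(cv2.resize(im[v:v+130,u:u+110],(396,468),interpolation=cv2.INTER_CUBIC))
cv2.imwrite("pics/pre.png",np.hstack(o)[...,::-1])
E
```

```text
t 3.23 rot [0.0007 0.0009 0.0006] shift [-0.0108  0.0008  0.3832] F [-0.2 -1.2 -0.7] w 40.0
```

View pics/pre.png

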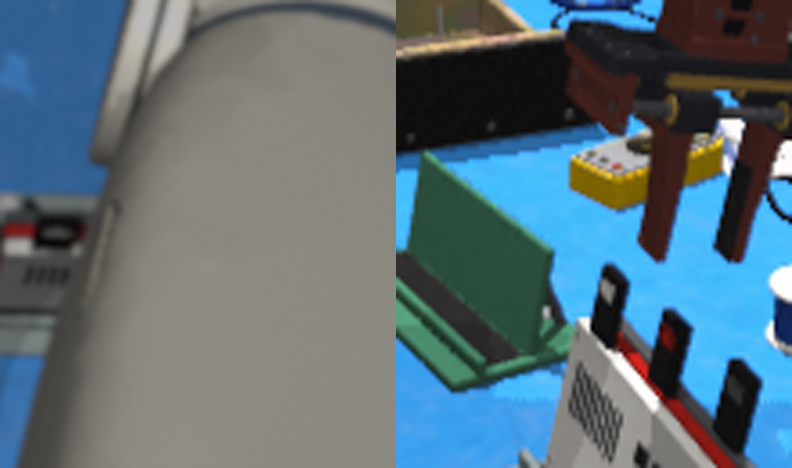

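The side view shows the open fingers (crop x 655 and 730, y 255) straddling the line of the red tab (675,310). The arm hides the stack in the top view. Descending along the slope.

>>> {"name": "servo_tool", "arguments": {
  "rows": [
    [0,0,0,-0.01,0,0.06,40],
    [0,0,0,-0.01,0,0.12,40],
    [0,0,0,-0.01,0,0.18,40],
    [0,0,0,-0.01,0,0.24,40],
    [0,0,0,-0.01,0,0.3,40],
    [0,0,0,-0.01,0,0.35,40],
    [0,0,0,-0.01,0,0.38,40],
    [0,0,0,-0.01,0,0.38,40],
    [0,0,0,-0.01,0,0.38,30],
    [0,0,0,-0.01,0,0.38,24]
  ]
}}

```text
t: 4.58
ee_pos: [536.5, -177.7, 126.4]
orientation: [-2.136, -2.096, 0.211]
ft_force: [-1.0, -0.0, 0.6]
width: 25.0
grasp_force: 0.0
```

```bash
python3 - <<'E'
from h import *
plan((541.2,-176.4,145),-.017)
im,d,P=shot("side");np.savez("side2.npz",im=im,P=P)
cv2.imwrite("pics/grip.png",cv2.resize(im[170:270,240:350],(770,590)[:2] and (649,590),interpolation=cv2.INTER_CUBIC)[...,::-1])
E
```

```text
t 4.58 rot [ 0.0002  0.0006 -0.001 ] shift [ 0.0069  0.0045 -0.001 ] F [-1.  -0.   0.6] w 25.0
```

View pics/grip.png

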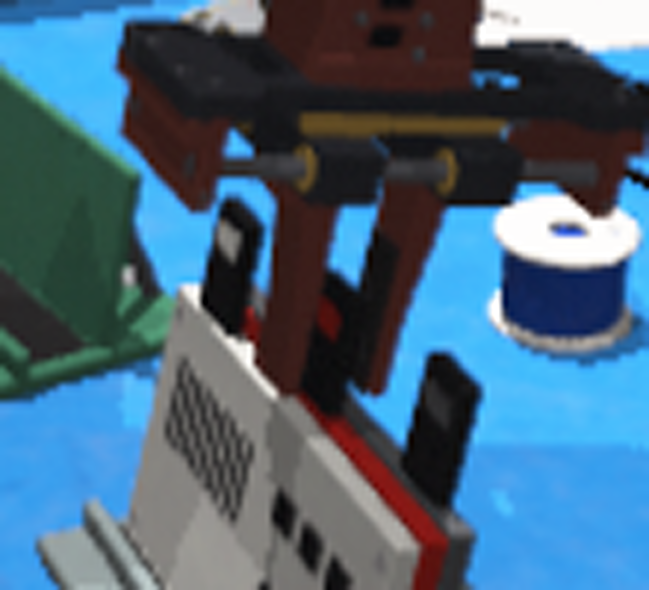

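Both fingers stand either side of the red tab (front 290,380; back 375,385), clear of the white and black tabs. Closing in steps.

>>> {"name": "servo_tool", "arguments": {
  "rows": [
    [0,0,0,0,0,0,18],
    [0,0,0,0,0,0,14],
    [0,0,0,0,0,0,11],
    [0,0,0,0,0,0,11]
  ]
}}

```text
t: 5.12
ee_pos: [536.2, -177.6, 126.0]
orientation: [-2.135, -2.096, 0.212]
ft_force: [-0.2, -0.8, -0.0]
width: 10.9
grasp_force: 0.2
```

>>> {"name": "servo_tool", "arguments": {
  "rows": [
    [0,0,0,0,0,0,8],
    [0,0,0,0,0,0,4],
    [0,0,0,0,0,0,0],
    [0,0,0,0,0,0,0],
    [0,0,0,0,0,0,0]
  ]
}}

```text
t: 5.75
ee_pos: [536.1, -177.6, 125.8]
orientation: [-2.135, -2.096, 0.212]
ft_force: [0.9, -0.9, -3.7]
width: 7.9
grasp_force: 30.0
```

>>> {"name": "servo_tool", "arguments": {
  "rows": [
    [0,0,0,0,0,-0.01,0],
    [0,0,0,0,0,-0.025,0],
    [0,0,0,0,0,-0.045,0],
    [0,0,0,0,0,-0.065,0],
    [0,0,0,0,0,-0.085,0],
    [0,0,0,0,0,-0.105,0],
    [0,0,0,0,0,-0.125,0],
    [0,0,0,0,0,-0.145,0],
    [0,0,0,0,0,-0.16,0],
    [0,0,0,0,0,-0.16,0]
  ]
}}

```text
t: 7.0
ee_pos: [542.6, -177.8, 157.6]
orientation: [-2.135, -2.096, 0.212]
ft_force: [0.6, -0.6, -4.2]
width: 7.4
grasp_force: 30.0
```

```bash
python3 - <<'E'
from h import *
plan((541.2,-176.4,145),-.017)
im,d,P=shot("side")
cv2.imwrite("pics/lift1.png",cv2.resize(im[150:330,220:360],(459,590),interpolation=cv2.INTER_CUBIC)[...,::-1])
E
```

```text
t 7.00 rot [-0.0001  0.0005 -0.001 ] shift [0.0068 0.0054 0.158 ] F [ 0.6 -0.6 -4.2] w 7.4
```

View pics/lift1.png

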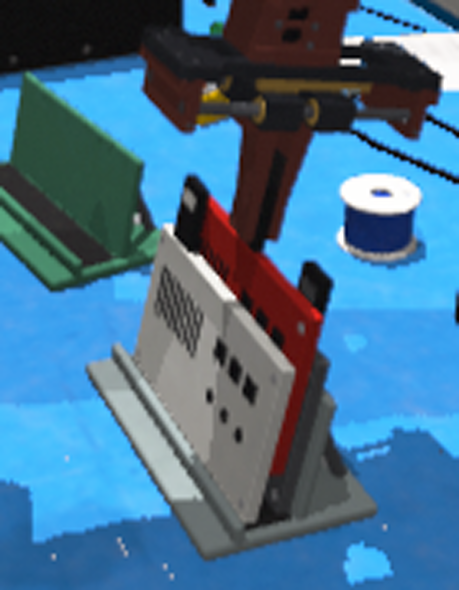

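Only the red panel has risen (its top edge runs from (205,195) to (325,315)); white and black are unmoved. Continuing along the slope.

>>> {"name": "servo_tool", "arguments": {
  "rows": [
    [0,0,0,0,0,-0.02,0],
    [0,0,0,0,0,-0.05,0],
    [0,0,0,0,0,-0.08,0],
    [0,0,0,0,0,-0.11,0],
    [0,0,0,0,0,-0.14,0],
    [0,0,0,0,0,-0.17,0],
    [0,0,0,0,0,-0.2,0],
    [0,0,0,0,0,-0.23,0],
    [0,0,0,0,0,-0.26,0],
    [0,0,0,0,0,-0.29,0]
  ]
}}

```text
t: 8.3
ee_pos: [554.1, -177.8, 214.5]
orientation: [-2.135, -2.096, 0.212]
ft_force: [0.4, 0.1, -4.4]
width: 7.8
grasp_force: 30.0
```

>>> {"name": "servo_tool", "arguments": {
  "rows": [
    [0,0,0,0,0,-0.02,0],
    [0,0,0,0,0,-0.04,0],
    [0,0,0,0,0,-0.06,0],
    [0,0,0,0,0,-0.08,0],
    [0,0,0,0,0,-0.1,0],
    [0,0,0,0,0,-0.12,0],
    [0,0,0,0,0,-0.14,0],
    [0,0,0,0,0,-0.16,0],
    [0,0,0,0,0,-0.18,0],
    [0,0,0,0,0,-0.2,0]
  ]
}}

```text
t: 9.55
ee_pos: [562.1, -178.0, 253.6]
orientation: [-2.135, -2.096, 0.212]
ft_force: [0.1, 0.0, -3.9]
width: 8.3
grasp_force: 30.0
```

>>> {"name": "servo_tool", "arguments": {
  "rows": [
    [0,0,0,0,0,-0.03,0],
    [0,0,0,0,0,-0.07,0],
    [0,0,0,0,0,-0.11,0],
    [0,0,0,0,0,-0.15,0],
    [0,0,0,0,0,-0.19,0],
    [0,0,0,0,0,-0.23,0],
    [0,0,0,0,0,-0.26,0],
    [0,0,0,0,0,-0.29,0],
    [0,0,0,0,0,-0.29,0]
  ]
}}

```text
t: 10.68
ee_pos: [573.8, -178.2, 310.7]
orientation: [-2.136, -2.096, 0.211]
ft_force: [0.3, -0.0, -4.0]
width: 8.1
grasp_force: 30.0
```

```bash
python3 - <<'E'
from h import *
plan((541.2,-176.4,145),-.017)
im,d,P=shot("side");np.savez("side3.npz",im=im,P=P)
cv2.imwrite("pics/lift2.png",cv2.resize(im[100:330,200:370],(436,590),interpolation=cv2.INTER_CUBIC)[...,::-1])
# red panel pose in hand
h=cv2.cvtColor(im,cv2.COLOR_RGB2HSV);X,Y,Z=P[...,0],P[...,1],P[...,2]
red=((h[...,0]<8)|(h[...,0]>172))&(h[...,1]>140)&(h[...,2]>110)&(X>480)&(X<640)&(Y<-60)&(Y>-300)&(Z>150)&(Z<310)
k,N,sd=plane(P[red]);print("face",k,N,sd,"yaw",-np.arctan(k[1]))
ey=axes(-.017)[1];q=P[red];print("y'",np.percentile(q[:,:2]@ey,[0,2,50,98,100]),"z",np.percentile(q[:,2],[0,2,98,100]))
for a in np.linspace(-255,-85,6):
    m=abs(q[:,:2]@ey-a)<8;print(a.round(),np.percentile(q[m,2],[2,98]).round(1) if m.any() else 0)
E
```

```text
t 10.68 rot [ 0.0002  0.0006 -0.0011] shift [0.0071 0.0042 0.9393] F [ 0.3 -0.  -4. ] w 8.1
face [5.10010173e+02 2.43254870e-02 2.10473362e-01] 480 0.6716676838616725 yaw -0.02432069067392263
y' [-262.88121691 -261.97386785 -234.70361345  -91.54375952  -75.21569608] z [199.15423592 200.85360945 305.06039822 305.93618658]
-255.0 [215.8 304.8]
-221.0 [237.  305.7]
-187.0 [200.2 304. ]
-153.0 [200.8 304.5]
-119.0 [302.6 305.7]
-85.0 [302.1 304.7]
```

View pics/lift2.png

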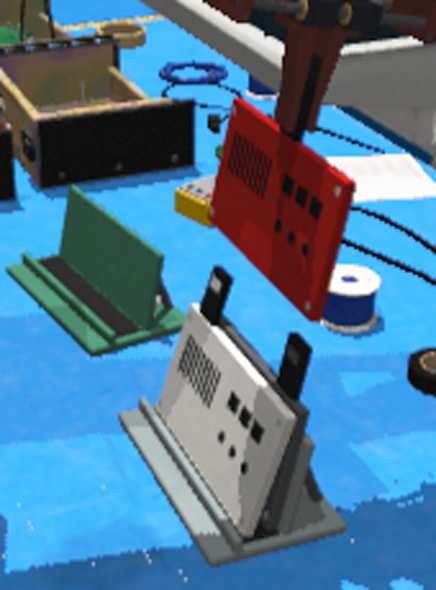

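The red panel now hangs clear with its foot (320,315) above both tabs (220,270 and 293,345); white leans back on black. Now carrying it to the green rest.

```bash
cat >> h.py <<'E'
def green(fx,up,y=-1,o=(513.9,154.1),yaw=.142):
    ex,ey=axes(yaw);p=np.array(o)+ex*(fx+(136+up)*np.sin(.2))+ey*y
    plan((*p,11+(136+up)*np.cos(.2)),yaw)
E
python3 -c "
from h import *
green(5,180)"
```

```text
t 10.72 rot [-0.0003 -0.0206 -0.1049] shift [ 1.7016 -0.0042  0.0408] F [-0.4 -0.4 -4.4] w 7.4
```

>>> {"name": "servo_tool", "arguments": {
  "rows": [
    [0,0,0,0.03,0,0,0],
    [0,0,0,0.09,0,0,0],
    [0,0,0,0.17,0,0,0],
    [0,0,0,0.27,0,0,0],
    [0,-0.002,-0.01,0.37,0,0,0],
    [0,-0.004,-0.02,0.47,0,0,0],
    [0,-0.006,-0.03,0.57,0,0,0],
    [0,-0.008,-0.04,0.67,0,0,0],
    [0,-0.01,-0.05,0.77,0,0,0],
    [0,-0.012,-0.06,0.87,0,0,0]
  ]
}}

```text
t: 11.98
ee_pos: [576.8, -2.8, 310.0]
orientation: [-2.039, -2.197, 0.222]
ft_force: [-0.2, -0.1, -4.0]
width: 7.6
grasp_force: 30.0
```

```bash
python3 -c "
from h import *
green(5,180)"
```

```text
t 11.97 rot [-0.0003 -0.0085 -0.0442] shift [0.8224 0.0709 0.0256] F [-0.2 -0.1 -4. ] w 7.6
```

>>> {"name": "servo_tool", "arguments": {
  "rows": [
    [0,-0.001,-0.005,0.1,0.01,0,0],
    [0,-0.002,-0.01,0.2,0.02,0.01,0],
    [0,-0.003,-0.02,0.3,0.03,0.01,0],
    [0,-0.005,-0.03,0.4,0.04,0.02,0],
    [0,-0.007,-0.04,0.5,0.05,0.02,0],
    [0,-0.0085,-0.044,0.6,0.06,0.025,0],
    [0,-0.0085,-0.044,0.7,0.071,0.025,0],
    [0,-0.0085,-0.044,0.77,0.071,0.025,0],
    [0,-0.0085,-0.044,0.81,0.071,0.025,0],
    [0,-0.0085,-0.044,0.822,0.071,0.025,0]
  ]
}}

```text
t: 13.22
ee_pos: [577.5, 161.0, 302.2]
orientation: [-1.968, -2.267, 0.228]
ft_force: [0.2, -0.9, -2.9]
width: 8.1
grasp_force: 30.0
```

>>> {"name": "servo_tool", "arguments": {
  "rows": [
    [0,0,0,0,0,0,0],
    [0,0,0,0,0,0,0]
  ]
}}

```text
t: 13.48
ee_pos: [577.7, 160.2, 302.2]
orientation: [-1.969, -2.266, 0.228]
ft_force: [-0.4, 1.5, -4.0]
width: 8.1
grasp_force: 30.0
```

```bash
cat > look.py <<'E'
from h import *
import sys
ex,ey=axes(.142)
o=[]
for n in("side","top"):
    im,d,P=shot(n);h=cv2.cvtColor(im,cv2.COLOR_RGB2HSV);X,Y,Z=P[...,0],P[...,1],P[...,2]
    red=((h[...,0]<8)|(h[...,0]>172))&(h[...,1]>150)&(h[...,2]>90)&(X>470)&(X<640)&(Y<290)&(Y>20)&(Z>20)
    # keep largest blob
    nl,L,st,_=cv2.connectedComponentsWithStats(red.astype(np.uint8));
    if nl<2: continue
    red=L==1+np.argmax(st[1:,4]);q=P[red];k,N,sd=plane(q);print(n,"face",k.round(3),N,"yaw",-np.arctan(k[1]).round(4))
    r=q[:,:2]@ey;print(" y'",np.percentile(r,[0,1,99,100]).round(1),"x'",np.percentile(q[:,:2]@ex,[1,99]).round(1),"z",np.percentile(q[:,2],[0,1,99,100]).round(1))
    if n=="side": o.append(cv2.resize(im[80:250,160:320],(555,590),interpolation=cv2.INTER_CUBIC))
cv2.imwrite(f"pics/{sys.argv[1]}.png",o[0][...,::-1])
E
python3 look.py pre2; python3 -c "
from h import *
green(5,180);green(5,0)"
```

```text
side face [ 5.35172e+02 -1.35000e-01  1.99000e-01] 458 yaw 0.1342
 y' [ 46.5  54.4 171.8 174.8] x' [567.7 590.9] z [189.5 191.1 296.  297.6]
top face [ 1.213464e+03 -7.900000e-02 -2.109000e+00] 14 yaw 0.0785
 y' [-14.8 -14.7  -3.3  -3.2] x' [585.9 592.9] z [294.  294.  296.7 296.7]
t 13.57 rot [-0.0004 -0.0002 -0.0014] shift [0.0095 0.0002 0.0006] F [ 1.6  0.3 -3.4] w 8.1
t 13.57 rot [-0.0004 -0.0002 -0.0014] shift [9.300e-03 7.000e-04 9.006e-01] F [ 1.6  0.3 -3.4] w 8.1
```

View pics/pre2.png

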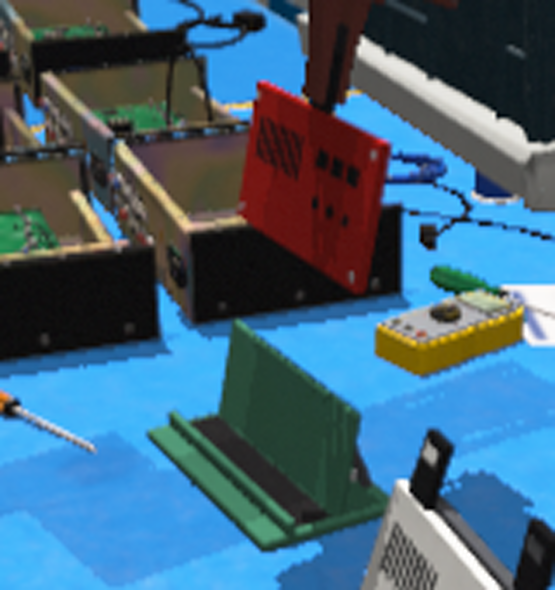

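Red panel (from (260,85) to (360,290)) faces forward above the green rest (wall from (237,325) to (355,410)). I check the lateral centring once more with a looser mask, then lower.

```bash
python3 - <<'E'
from h import *
ex,ey=axes(.142)
im,d,P=shot("side");h=cv2.cvtColor(im,cv2.COLOR_RGB2HSV);X,Y,Z=P[...,0],P[...,1],P[...,2]
red=((h[...,0]<10)|(h[...,0]>170))&(h[...,1]>110)&(X>500)&(X<640)&(Y<290)&(Y>20)&(Z>180)&(Z<300)
q=P[red];r=q[:,:2]@ey
for z in range(200,300,15):
    m=abs(q[:,2]-z)<5;print("panel",z,r[m].min().round(1),r[m].max().round(1),((r[m].min()+r[m].max())/2).round(1))
d=np.load("side0.npz");im,P=d["im"],d["P"];h=cv2.cvtColor(im,cv2.COLOR_RGB2HSV);X,Y,Z=P[...,0],P[...,1],P[...,2]
g=(h[...,0]>50)&(h[...,0]<90)&(h[...,1]>80)&(X>480)&(X<640)&(Y>20)&(Y<300);q=P[g];r=q[:,:2]@ey
for z in(45,60,75,88):
    m=(abs(q[:,2]-z)<5);print("wall",z,r[m].min().round(1),r[m].max().round(1),((r[m].min()+r[m].max())/2).round(1))
E
```

```text
panel 200 -18.8 169.8 75.5
panel 215 -19.8 169.9 75.0
panel 230 -19.4 174.0 77.3
panel 245 -20.4 170.6 75.1
panel 260 -19.3 169.3 75.0
panel 275 -19.1 174.5 77.7
panel 290 -19.9 169.9 75.0
wall 45 -24.9 180.2 77.7
wall 60 -22.4 176.1 76.9
wall 75 -23.5 179.7 78.1
wall 88 -22.4 176.4 77.0
```

>>> {"name": "servo_tool", "arguments": {
  "rows": [
    [0,0,0,0.01,0,0.04,0],
    [0,0,0,0.01,0,0.11,0],
    [0,0,0,0.01,0,0.18,0],
    [0,0,0,0.01,0,0.26,0],
    [0,0,0,0.01,0,0.34,0],
    [0,0,0,0.01,0,0.42,0],
    [0,0,0,0.01,0,0.5,0],
    [0,0,0,0.01,0,0.56,0],
    [0,0,0,0.01,0,0.6,0],
    [0,0,0,0.01,0,0.6,0]
  ]
}}

```text
t: 14.88
ee_pos: [553.4, 159.3, 184.1]
orientation: [-1.968, -2.266, 0.229]
ft_force: [0.4, -0.7, -4.0]
width: 7.9
grasp_force: 30.0
```

>>> {"name": "servo_tool", "arguments": {
  "rows": [
    [0,0,0,0,0,0.04,0],
    [0,0,0,0,0,0.08,0],
    [0,0,0,0,0,0.12,0],
    [0,0,0,0,0,0.16,0],
    [0,0,0,0,0,0.2,0],
    [0,0,0,0,0,0.23,0],
    [0,0,0,0,0,0.25,0],
    [0,0,0,0,0,0.265,0],
    [0,0,0,0,0,0.275,0],
    [0,0,0,0,0,0.28,0]
  ]
}}

```text
t: 16.12
ee_pos: [542.6, 157.8, 129.7]
orientation: [-1.968, -2.266, 0.228]
ft_force: [-0.7, 0.2, -3.5]
width: 7.8
grasp_force: 30.0
```

```bash
python3 -c "
from h import *
green(5,0)"
```

```text
t 16.12 rot [-0.0003 -0.0002 -0.0009] shift [-0.0031  0.0004  0.0205] F [-0.7  0.2 -3.5] w 7.8
```

>>> {"name": "servo_tool", "arguments": {
  "rows": [
    [0,0,0,-0.003,0,0.006,0],
    [0,0,0,-0.003,0,0.012,0],
    [0,0,0,-0.003,0,0.017,0],
    [0,0,0,-0.003,0,0.02,0],
    [0,0,0,-0.003,0,0.02,0]
  ]
}}

```text
t: 16.75
ee_pos: [541.9, 157.1, 125.8]
orientation: [-1.968, -2.266, 0.228]
ft_force: [0.6, 0.4, -3.5]
width: 7.7
grasp_force: 30.0
```

Not yet in contact; moving 1 mm steps.

>>> {"name": "servo_tool", "arguments": {
  "rows": [
    [0,0,0,0,0,0.003,0],
    [0,0,0,0,0,0.006,0],
    [0,0,0,0,0,0.006,0]
  ]
}}

```text
t: 17.12
ee_pos: [542.0, 157.2, 125.7]
orientation: [-1.968, -2.267, 0.227]
ft_force: [-1.0, -0.7, 6.4]
width: 7.7
grasp_force: 30.0
```

>>> {"name": "servo_tool", "arguments": {
  "rows": [
    [0,0,0,0,0.005,-0.004,0],
    [0,0,0,0,0.01,-0.005,0],
    [0,0,0,0,0.015,-0.006,0],
    [0,0,0,0,0.02,-0.007,0],
    [0,0,0,0,0.02,-0.007,0]
  ]
}}

```text
t: 17.75
ee_pos: [544.0, 157.4, 125.4]
orientation: [-1.966, -2.264, 0.233]
ft_force: [-6.3, -0.3, 7.1]
width: 7.8
grasp_force: 30.1
```

```bash
cat > gap.py <<'E'
from h import *
import sys
ex,ey=axes(.142)
im,d,P=shot("side");h=cv2.cvtColor(im,cv2.COLOR_RGB2HSV);X,Y,Z=P[...,0],P[...,1],P[...,2]
red=((h[...,0]<10)|(h[...,0]>170))&(h[...,1]>110)&(X>460)&(X<640)&(Y<290)&(Y>20)&(Z>25)&(Z<115)
q=P[red];r=q[:,:2]@ey;k,N,sd=plane(q[(r>-10)]);print("face",k.round(4),N,"yaw",-np.arctan(k[1]).round(4),"z",np.percentile(q[:,2],[1,99]))
for z in(20,80): print("gap to wall at z",z,"=",((551.81-.1424*150+.2092*z)-(k[0]+k[1]*150+k[2]*z))*.97-10)
for z in(40,60,80,100):
    m=abs(q[:,2]-z)<6;print(z,r[m].min().round(1),r[m].max().round(1))
if len(sys.argv)>1: cv2.imwrite(f"pics/{sys.argv[1]}.png",cv2.resize(im[130:330,180:350],(500,590),interpolation=cv2.INTER_CUBIC)[...,::-1])
E
python3 gap.py
```

```text
face [ 5.355221e+02 -1.404000e-01  2.142000e-01] 765 yaw 0.1395 z [ 26.17418255 114.00998285]
gap to wall at z 20 = 5.416940672342914
gap to wall at z 80 = 5.125820869769987
40 -17.7 171.7
60 -18.4 174.4
80 -17.9 172.7
100 -19.1 174.5
```

About 5 mm gap remains, so the foot was rubbing. I lift slightly, move back, then set down.

>>> {"name": "servo_tool", "arguments": {
  "rows": [
    [0,0,0,0,0,-0.008,0],
    [0,0,0,0,0.003,-0.015,0],
    [0,0,0,0,0.006,-0.015,0],
    [0,0,0,0,0.01,-0.016,0],
    [0,0,0,0,0.014,-0.016,0],
    [0,0,0,0,0.014,-0.016,0]
  ]
}}

```text
t: 18.55
ee_pos: [548.7, 158.1, 127.6]
orientation: [-1.967, -2.266, 0.229]
ft_force: [-1.9, -1.3, -3.7]
width: 7.7
grasp_force: 30.0
```

```bash
python3 gap.py|grep gap
```

```text
gap to wall at z 20 = -0.2557190560824516
gap to wall at z 80 = 0.16457732819955595
```

>>> {"name": "servo_tool", "arguments": {
  "rows": [
    [0,0,0,0,0,0.004,0],
    [0,0,0,0,0,0.008,0],
    [0,0,0,0,0,0.011,0],
    [0,0,0,0,0,0.011,0]
  ]
}}

```text
t: 19.1
ee_pos: [548.4, 158.1, 125.8]
orientation: [-1.968, -2.266, 0.229]
ft_force: [-4.1, -0.6, -0.6]
width: 8.1
grasp_force: 30.0
```

>>> {"name": "servo_tool", "arguments": {
  "rows": [
    [0,0,0,0,0,0.003,0],
    [0,0,0,0,0,0.003,0],
    [0,0,0,0,0,0.003,10],
    [0,0,0,0,0,0.003,14],
    [0,0,0,0,0,0.003,20],
    [0,0,0,0,0,0.003,28],
    [0,0,0,0,0,0.003,30],
    [0,0,0,0,0,0.003,30]
  ]
}}

```text
t: 20.1
ee_pos: [548.6, 158.0, 125.0]
orientation: [-1.968, -2.266, 0.228]
ft_force: [-0.1, -0.4, -0.1]
width: 29.7
grasp_force: 0.0
```

>>> {"name": "servo_tool", "arguments": {
  "rows": [
    [0,0,0,0,0,-0.03,30],
    [0,0,0,0,0,-0.08,30],
    [0,0,0,0,0,-0.15,30],
    [0,0,0,0,0,-0.25,30],
    [0,0,0,0,0,-0.35,30],
    [0,0,0,0,0,-0.45,30],
    [0,0,0,0,0,-0.55,30],
    [0,0,0,0,0,-0.65,30],
    [0,0,0,0,0,-0.7,30],
    [0,0,0,0,0,-0.7,30]
  ]
}}

```text
t: 21.35
ee_pos: [576.7, 162.1, 263.2]
orientation: [-1.969, -2.267, 0.226]
ft_force: [0.5, -1.1, -0.4]
width: 30.3
grasp_force: 0.0
```

```bash
python3 gap.py done
```

```text
face [ 5.417485e+02 -1.435000e-01  2.054000e-01] 809 yaw 0.1425 z [ 25.74023595 114.41977913]
gap to wall at z 20 = -0.011319577235793687
gap to wall at z 80 = 0.207911641954043
40 -18.8 171.3
60 -16.9 171.4
80 -17.3 167.8
100 -17.7 175.5
```

View pics/done.png

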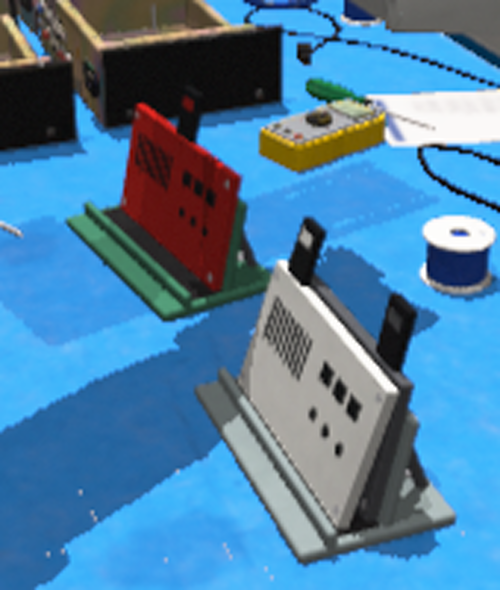

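The red panel stands flush on the green rest's wall, centred and facing forward ((130,105) to (220,290)). White and black still lean in the grey rest ((275,260) to (385,520)), and the gripper is clear.

```bash
python3 -c "
from workcell import ctrl
print(ctrl.close_job())"
```

```text
the job is handed in; nothing more can be done
None
```

The red panel now stands in the middle of the green rest, leaning on its wall with sockets and vents forward; the white and black panels still lean in the grey rest, and the job was handed in at about 21.4 s.

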